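# Slide a strip home in the drill jig

### The arm

A 6-joint arm with a two-finger parallel gripper is mounted at the origin on a cart in front of the work surface, level with it; the furniture and walls round the work are solid. World frame = base frame: x ahead of the robot, y to its left, z up, the work surface at z = 0. Lengths are in m, angles in rad, forces in N, time in s.
With the tool pointing down it reaches from about 0.35 to 0.975 m from the base axis. Payload 4.9 kg.
Tool frame: the origin (TCP) lies midway between the tips of the shut fingers; the grasp point (between the pads) lies 19 mm behind it (ctrl.tcp_to_grasp is the distance from the TCP to the grasp point, in m); z points along the fingers, y is the line along which they close (so a half turn about z gives the same grasp; the last joint's range is limited). The gripper opens to 85 mm and grips with 20 to 120 N. Pads are 22 mm wide; open, the fingers measure 114 mm over their backs; the gripper's body (76 mm by 85 mm) begins 54 mm behind the grasp point. The pads swing forward as they close: fully open they stand 13 mm farther back than shut.
Start: joints at [1.122, 0.053, 1.613, -0, 1.476, -0.119], TCP at [0.202, 0.591, 0.231] pointing down, gripper open.
Joint ranges: [-3.01, 3.01], [-1.01, 2.22], [0.06, 2.58], [-1.02, 4.17], [0.09, 2.62], [-3.14, 3.14]. Speed limits (rad/s): [2.57, 2.57, 3.14, 3.14, 3.14, 3.14].

### API

Orientations are given as a rotation vector (axis times angle).
In Python, from station import ctrl gives the robot as it stands.
- The arm moves only by the shell command python3 jog.py 'ROWS' [FORCE]. ROWS is a JSON list of rows, 1 to 20 of them, each an object with the fields aperture (the finger opening in m), pos (a list: dx, dy, dz in normalised numbers (1 is 500 mm)), rot (a list: a rotation vector rx, ry, rz in a scale on which 1.0 is 2 rad); a field left out counts as zero (the opening has to be given); each row is the pose to reach, as a shift and turn from the pose commanded when the command began, along the tool's axes at that moment; what a row does not reach only later rows make up. A row lasts 1/12 s, in which the tool goes at most 0.0417 m and 0.125 rad, less where a joint would pass 70% of its speed; a pose out of reach is approached as far as the arm can. The fingers move at their own pace and stop on an object; FORCE is the grip in N (left out, the last holds). Time passes only in rows, so rows that do not move let the fingers close. It prints the time, the measured TCP pose, the force, the opening and the grip force at its end. Shift and turn numbers lie between -1 and 1, and a call with a number outside is refused. Input that does not fit is refused with a message, and nothing moves.
- ctrl.get_obs(): the state, without advancing time (a new reading comes with each control period).
- ctrl.get_image(name): name is "side" or "top"; returns the picture (384x512x3 uint8, red, green, blue); there is no depth.
- ctrl.camera_params(name): a dict with "fx", "fy", "cx", "cy" (pixels), "T" (4x4, takes a point from camera to world coordinates). Camera axes: x right, y down, z forward; pixel columns grow to the right and rows downward; lengths in m; the calibration is good to about 2 mm. A picture is of the moment at which its call begins. camera_params takes no time and is no camera call.
- ctrl.finish_job(): hands the job in; it is judged then, once.
The state is a dict: "t": time; "q": joint angles; "dq": joint speeds; "effort": joint torques, N m; "tool_pos": TCP position; "tool_rot": TCP orientation; "contact_force": force on the tool from outside, world axes, zero at the start; "wrist_torque": the same for the moment, N m; "opening": finger opening in m; "grip_force": force on a finger pad.
Only numpy, scipy, OpenCV 4.12 (cv2) and the standard library are available. Lean on these libraries where they do the work, as an engineer would, in place of code of your own. Each camera call takes 0.05 s, during which the arm holds its last target. There are 200 camera calls.

### The job

Load the drill jig: slide the clear acrylic strip lengthwise over the jig's bed, in under the bush plate, and press it home against the end stop until you feel it firmly touch, leaving it flat on the bed, with its long edge flush along the side fence and its end touching the stop. The acrylic is brittle: use gentle force and keep the strip down near the table rather than carrying it through the air. Leave the tools around it alone.

Things in the scene. Friction and masses are not known exactly. Their poses are not given: they have to be found in the camera images.
- strip: Clear acrylic strip frame, loose: 62 mm wide (x) x 200 mm long (y) x 7 mm thick, 60 to 120 g, with a 28 x 144 mm window in the middle; either end may lead. Origin: centre of its underside; long axis = its y. It starts lying flat on the table, and can be gripped across its 62 mm width from above.
- jig: Fixed metal drill jig, its yaw varies. Origin: at table height (z=0), under the centre line of a strip that is flush with the fence. Bed: 5 mm high, x -58 to +48 mm, y -110 to +95 mm, then a ramp down to the table at the mouth (to y +111 mm). The strip slides in toward the jig's -y; the -x side is open. Nothing on the jig is over 29 mm high.
- fence (a point): Middle of the side fence's contact face, at jig x +31, y 0, 10 mm above the table; axes as the jig's. The face looks to -x and runs 100 mm either way along y; the fence is 15 mm thick and its top is 16 mm above the table.
- bush_plate (a point): Centre of the underside of the flat bush plate that bridges the bed, at jig x 0, y -70, 16 mm above the table (11 mm above the bed); axes as the jig's. It covers y 30 mm either way; its top is 24 mm above the table, with drill bushes to 29 mm. It stands on the fence and, on the -x side, on a pillar with its inner face 45 mm from this point.
- end_stop: Fixed, rigid steel end stop on the bed, hidden under the bush plate; its setting differs each time (contact face 70 to 90 mm from the jig's origin toward -y). Origin: under the middle of the face, at bed height; axes as the jig's. The face is 60 x 8 mm and looks to +y. A strip that is home has its origin 100 mm along +y from here; its rear end then stands 10 to 30 mm out beyond the fence.
- screwdriver: Screwdriver, 209 mm long, loose bystander near the table's front edge; leave alone. Origin: its centre.
- swarf_brush: Swarf brush, 206 mm long, loose bystander in front of the jig; leave alone. Origin: its centre.
- spanner: Combination spanner, 178 mm long, loose bystander; leave alone. Origin: its centre.
- pliers: Pliers, 176 mm long, loose bystander; leave alone. Origin: its centre.

How it is judged:
By the outcome, as a careful person would: the job done as asked, in the order asked, and still so for the second after the job is handed in, with the robot touching nothing.
It also fails if it takes over 61 s, if anything falls off the work surface, if the arm or the gripper's body presses on something with over 40 N, if the wrist force passes 120 N, or if a joint passes its speed limit or range.

## Working session

There is one attempt and no reset: what is moved stays moved. The work goes in short steps, Python scripts to look and compute and a shell command to move; the robot and the scene stay as the last step left them, time stands still between calls to the robot, and variables do not carry over. Pictures are saved under pics/ and viewed, at most 10 in all, crops included, and the job is handed in when it is done.

```bash
ls; mkdir -p pics
python3 - <<'E'
from station import ctrl
import cv2,numpy as np
for n in("top","side"):
    cv2.imwrite(f"pics/{n}0.png",cv2.resize(ctrl.get_image(n)[...,::-1],(800,600),interpolation=cv2.INTER_CUBIC))
    p=ctrl.camera_params(n);print(n,{k:np.round(v,4).tolist() for k,v in p.items()})
o=ctrl.get_obs();print({k:np.round(v,4).tolist() for k,v in o.items()}, ctrl.tcp_to_grasp)
E
```

```text
jog.py
pics
station.py
top {'fx': 401.8348, 'fy': 401.8348, 'cx': 252.0007, 'cy': 190.7592, 'T': [[-0.0038, -0.9915, 0.1301, 0.4087], [-1.0, 0.0028, -0.0079, -0.0409], [0.0075, -0.1302, -0.9915, 1.0306], [0.0, 0.0, 0.0, 1.0]]}
side {'fx': 469.1207, 'fy': 469.1207, 'cx': 266.687, 'cy': 185.9657, 'T': [[0.9101, -0.2277, 0.3462, 0.133], [-0.4143, -0.5161, 0.7497, -0.9924], [0.008, -0.8257, -0.564, 0.7409], [0.0, 0.0, 0.0, 1.0]]}
{'t': 0.1, 'q': [1.122, 0.0533, 1.6142, -0.0, 1.476, -0.119], 'dq': [-0.0001, -0.001, -0.0019, 0.0002, -0.0003, -0.0021], 'effort': [-0.0006, -39.4906, -37.1362, -0.0002, 0.0039, 0.0], 'tool_pos': [0.2022, 0.5908, 0.2302], 'tool_rot': [-0.5156, -3.0985, 0.0029], 'contact_force': [-0.1769, 0.1988, -0.605], 'wrist_torque': [-0.0051, -0.0338, -0.0248], 'grip_force': 0.0, 'opening': 0.0852} 0.0187
```

View pics/top0.png

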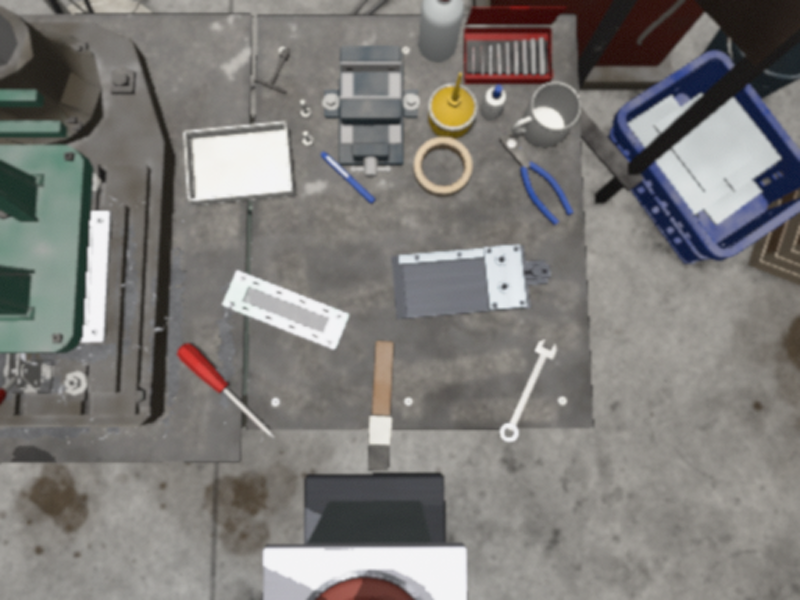

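View pics/side0.png

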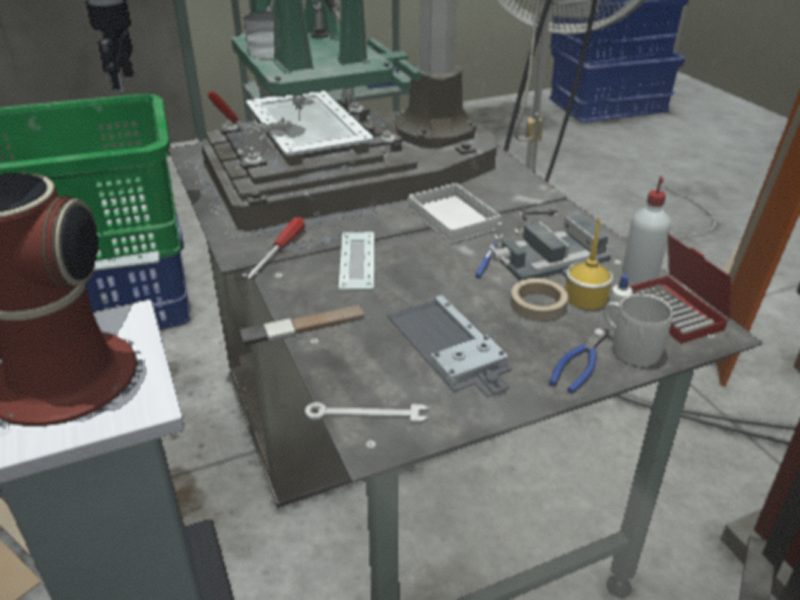

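The top view shows the strip (800-px scale) with corners at about (236,271), (348,313), (335,348) and (223,304). The jig spans about (395–525, 245–318), with its mouth to the left (+y) and the fence on the far side (+x). The brush handle at (383,345) is near the sliding path. I'll zoom in.

Run:
```python
from station import ctrl
import cv2,numpy as np
im=ctrl.get_image("top")[...,::-1]; np.save("top.npy",im)
a=cv2.resize(im[150:230,140:240],None,fx=8,fy=8,interpolation=cv2.INTER_CUBIC)
b=cv2.resize(im[150:210,250:350],None,fx=8,fy=8,interpolation=cv2.INTER_CUBIC)
cv2.imwrite("pics/jig.png",b)
# strip: white blob
g=im.min(2); m=np.zeros_like(g); m[165:228,140:228]=(g[165:228,140:228]>150)*255
c=max(cv2.findContours(m,cv2.RETR_EXTERNAL,2)[0],key=cv2.contourArea)
r=cv2.minAreaRect(c);print(r,cv2.boxPoints(r))
P=ctrl.camera_params("top");T=P["T"]
def ray(u,v,z):
    d=T[:3,:3]@[(u-P["cx"])/P["fx"],(v-P["cy"])/P["fy"],1]; return T[:3,3]+d*(z-T[2,3])/d[2]
w=np.array([ray(*p,.007) for p in cv2.boxPoints(r)]);print(w.round(4),w.mean(0),[np.linalg.norm(w[i]-w[i-1]) for i in range(4)])
```

```text
((182.37319946289062, 197.7834014892578), (79.36665344238281, 26.051433563232422), 21.501436233520508) [[140.67725 195.35773]
 [150.22574 171.11926]
 [224.06915 200.20908]
 [214.52066 224.44754]]
[[0.532  0.236  0.007 ]
 [0.5949 0.2134 0.007 ]
 [0.5189 0.0225 0.007 ]
 [0.4571 0.0464 0.007 ]] [0.52571048 0.12956925 0.007     ] [np.float64(0.2038143252298995), np.float64(0.06685641924673831), np.float64(0.20547700656235782), np.float64(0.06628320783052653)]
```

View pics/jig.png

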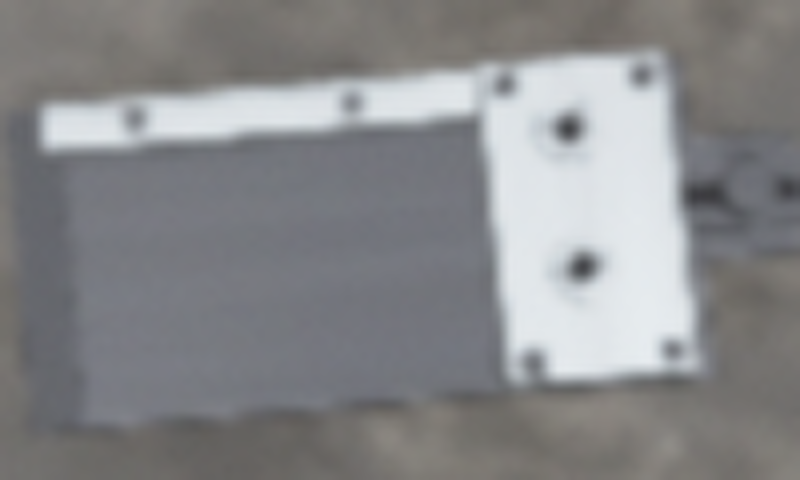

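The crop shows the fence top from (40,105)/(43,152) on the left to (482,68)/(480,118). The plate's top corners are about (482,68), (665,52), (703,373) and (508,383). The ramp line runs (66,155)–(85,425), and the mouth is near x≈12–37.

```bash
cat > h.py <<'E'
from station import ctrl
import cv2,numpy as np
from scipy.optimize import least_squares
from scipy.spatial.transform import Rotation as R
P=ctrl.camera_params("top")
def proj(w,P=P):
    T=P["T"]; c=(np.asarray(w)-T[:3,3])@T[:3,:3]
    return np.c_[P["fx"]*c[:,0]/c[:,2]+P["cx"],P["fy"]*c[:,1]/c[:,2]+P["cy"]]
def place(p,o):
    c,s=np.cos(p[2]),np.sin(p[2]); o=np.asarray(o,float)
    return np.c_[p[0]+c*o[:,0]-s*o[:,1],p[1]+s*o[:,0]+c*o[:,1],o[:,2]]
E
python3 - <<'E'
from h import *
pts=[((43,152),(31,100,16)),((40,105),(46,100,16)),((480,118),(31,-40,16)),((482,68),(46,-40,24)),((665,52),(46,-100,24)),((703,373),(-58,-100,24)),((508,383),(-58,-40,24)),((85,425),(-58,95,5)),((37,430),(-58,111,0)),((12,115),(48,111,0))]
uv=(np.array([p[0] for p in pts])+.5)/8-.5+[250,150]; o=np.array([p[1] for p in pts])/1000
r=least_squares(lambda p:(proj(place(p,o))-uv).ravel(),[.55,-.1,0],loss="soft_l1")
print("jig",r.x.round(4),np.degrees(r.x[2]));print((proj(place(r.x,o))-uv).round(2))
c=np.array([[140.677,195.358],[150.226,171.119],[224.069,200.209],[214.52,224.448]])
# shared halo -> fit pose only
so=np.array([[-31,100,7],[31,100,7],[31,-100,7],[-31,-100,7]])/1000
s=least_squares(lambda p:(proj(place(p,so))-c).ravel(),[.52,.13,-.38]);print("strip",s.x.round(4),np.degrees(s.x[2]),(proj(place(s.x,so))-c).round(2))
# side overlay check
S=ctrl.camera_params("side"); im=ctrl.get_image("side")[...,::-1].copy()
im=cv2.resize(im[140:260,200:340],None,fx=5,fy=5,interpolation=cv2.INTER_CUBIC)
f=lambda q:[tuple(map(int,(v-[200,140]+.5)*5)) for v in q]
for q in f(proj(place(r.x,o),S)): cv2.circle(im,q,3,(0,0,255),-1)
for q in f(proj(place(s.x,so),S)): cv2.circle(im,q,3,(0,255,0),-1)
cv2.imwrite("pics/side1.png",im)
o=ctrl.get_obs();print(R.from_rotvec(o["tool_rot"]).as_matrix().round(3),o["tool_pos"])
np.save("fit.npy",[r.x,s.x])
E
```

```text
jig [ 0.5766 -0.16    0.0771] 4.418117367493367
[[ 0.44 -0.19]
 [ 0.33 -0.04]
 [ 0.06 -0.2 ]
 [-0.3  -0.31]
 [ 0.13 -0.13]
 [-0.23 -0.02]
 [ 0.54  0.61]
 [-0.1   0.38]
 [-0.34  0.44]
 [-0.52 -0.49]]
strip [ 0.5256  0.1295 -0.3756] -21.52271137129816 [[ 0.8  -0.58]
 [ 0.81  1.44]
 [-1.03  0.43]
 [-0.57 -1.2 ]]
[[-0.946  0.324 -0.001]
 [ 0.324  0.946 -0.001]
 [ 0.    -0.001 -1.   ]] [0.20223625 0.59097633 0.23051802]
```

View pics/side1.png

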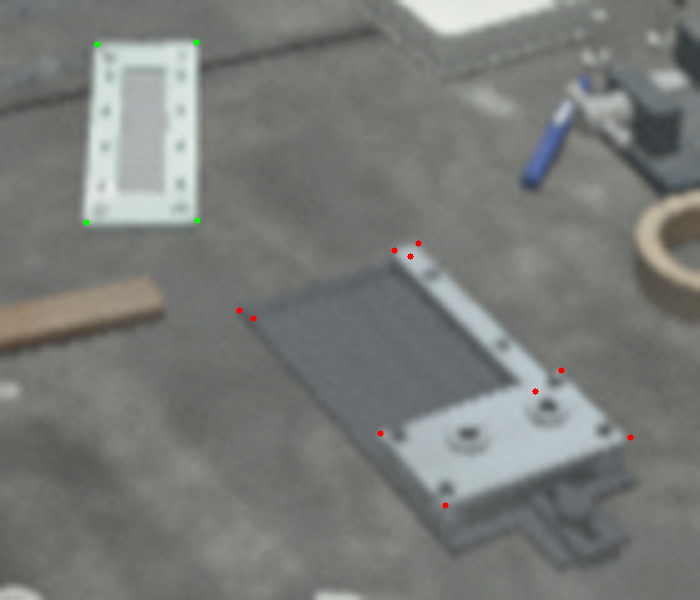

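The side overlay agrees with the fit to about 2 mm. The strip's green corners sit on its edges, and the jig points lie on the fence, plate and mouth corners. I'll move above the strip's rear end.

```bash
cat >> h.py <<'E'
J,S0=np.load("fit.npy")
def rel(x,y,z,yaw):
    """shift/turn in tool axes to TCP at x,y,z, pointing down, tool y at yaw (rad)"""
    o=ctrl.get_obs(); A=R.from_rotvec(o["tool_rot"]); c,s=np.cos(yaw),np.sin(yaw)
    B=R.from_matrix(np.array([[-s,c,0],[c,s,0],[0,0,-1]]).T) if 0 else R.from_matrix(np.array([[-s*-1*-1,c,0],[c,s,0],[0,0,-1]]))
    print("d",(A.inv().apply(np.array([x,y,z])-o["tool_pos"])).round(4),"rv",(A.inv()*B).as_rotvec().round(4),"t",round(o["t"],2))
def reljig(x,y,z): # TCP in jig frame, tool aligned with jig
    w=place(J,[[x,y,z]])[0]; rel(*w,J[2])
def injig():
    o=ctrl.get_obs(); d=np.array(o["tool_pos"])-[J[0],J[1],0]; print("tcp in jig",R.from_euler("z",-J[2]).apply(d).round(4),"F",R.from_euler("z",-J[2]).apply(o["contact_force"]).round(2),"open",round(float(o["opening"]),4),"grip",o["grip_force"],"t",o["t"])
E
python3 - <<'E'
from h import *
g=place(S0,[[0,.088,0]])[0];print(g)
rel(g[0],g[1],.06,S0[2])
E
```

```text
[0.55791695 0.21141299 0.        ]
d [-0.4595 -0.2437  0.1708] rv [-1.1000e-03  9.0000e-04  1.6167e+00] t 0.2
```

The rows are not in the units I measure in: shifts go in shares of 500 mm and turns go in shares of 2 rad. I convert before sending: -0.46 m / 0.5 = -0.92, -0.195 m / 0.5 = -0.39, 1.617 rad / 2 = 0.8085.

```bash
python3 jog.py '[{"aperture":0.085,"pos":[-0.172,-0.196,0],"rot":[0,0,0.15]},{"aperture":0.085,"pos":[-0.344,-0.39,0],"rot":[0,0,0.3]},{"aperture":0.085,"pos":[-0.344,-0.39,0],"rot":[0,0,0.35]},{"aperture":0.085,"pos":[-0.344,-0.39,0],"rot":[0,0,0.4]},{"aperture":0.085,"pos":[-0.344,-0.39,0],"rot":[0,0,0.45]},{"aperture":0.085,"pos":[-0.344,-0.39,0],"rot":[0,0,0.5]},{"aperture":0.085,"pos":[-0.344,-0.39,0],"rot":[0,0,0.55]},{"aperture":0.085,"pos":[-0.5,-0.42,0.1],"rot":[0,0,0.6]},{"aperture":0.085,"pos":[-0.92,-0.488,0.2],"rot":[0,0,0.8085]},{"aperture":0.085,"pos":[-0.92,-0.488,0.2],"rot":[0,0,0.8085]},{"aperture":0.085,"pos":[-0.92,-0.488,0.2],"rot":[0,0,0.8085]},{"aperture":0.085,"pos":[-0.92,-0.488,0.26],"rot":[0,0,0.8085]},{"aperture":0.085,"pos":[-0.92,-0.488,0.3],"rot":[0,0,0.8085]},{"aperture":0.085,"pos":[-0.92,-0.488,0.32],"rot":[0,0,0.8085]},{"aperture":0.085,"pos":[-0.92,-0.488,0.34],"rot":[0,0,0.8085]},{"aperture":0.085,"pos":[-0.92,-0.488,0.34],"rot":[0,0,0.8085]}]'
python3 - <<'E'
from h import *
g=place(S0,[[0,.088,0]])[0]
rel(g[0],g[1],.0,S0[2])
E
```

```text
t: 1.53
tool_pos: [0.5582, 0.2084, 0.0558]
tool_rot: [-2.599, -1.762, 0.011]
contact_force: [-2.3, -0.3, -0.7]
opening: 0.0849
grip_force: 0.0
d [ 0.0029 -0.0011  0.0558] rv [-0.0052  0.0047 -0.0034] t 1.53
```

Converted, 0.053 m / 0.5 = 0.106, 0.05 m / 0.5 = 0.1.

```bash
python3 jog.py '[{"aperture":0.073,"pos":[0.006,-0.002,0.04]},{"aperture":0.073,"pos":[0.006,-0.002,0.08]},{"aperture":0.073,"pos":[0.006,-0.002,0.1]},{"aperture":0.073,"pos":[0.006,-0.002,0.106]},{"aperture":0.073,"pos":[0.006,-0.002,0.106]}]' 25; python3 jog.py '[{"aperture":0.073},{"aperture":0.073,"pos":[0,0,0.004]},{"aperture":0.073,"pos":[0,0,0.004]}]'
python3 - <<'E'
from h import *
cv2.imwrite("pics/s2.png",cv2.resize(ctrl.get_image("side")[110:210,170:290,::-1],None,fx=5,fy=5,interpolation=cv2.INTER_CUBIC))
E
```

```text
t: 1.95
tool_pos: [0.5579, 0.2148, 0.0078]
tool_rot: [-2.597, -1.767, 0.002]
contact_force: [-1.1, 0.0, 0.5]
opening: 0.0729
grip_force: 0.0
t: 2.2
tool_pos: [0.5595, 0.215, 0.0076]
tool_rot: [2.597, 1.767, 0.003]
contact_force: [-0.3, -0.2, -0.4]
opening: 0.0732
grip_force: 0.0
```

View pics/s2.png

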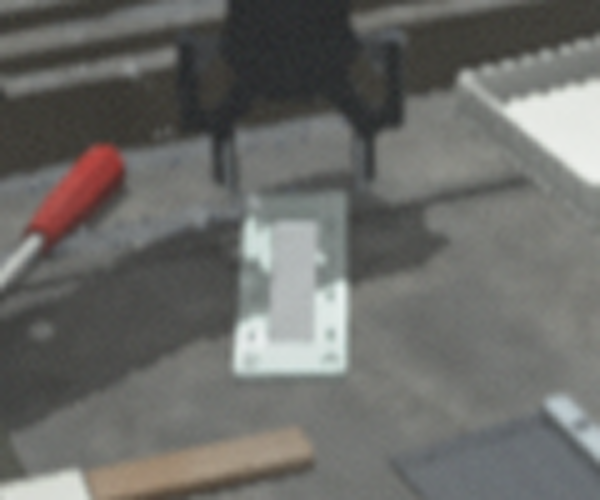

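Fingers straddle the strip's far end (tips at about (230,185) and (360,190), strip edges 245–350). I'll probe downward.

Converted, 0.01 m / 0.5 = 0.02, 0.008 m / 0.5 = 0.016.

```bash
python3 jog.py '[{"aperture":0.073,"pos":[0,0,0.008]},{"aperture":0.073,"pos":[0,0,0.016]},{"aperture":0.073,"pos":[0,0,0.02]},{"aperture":0.073,"pos":[0,0,0.02]}]'; python3 jog.py '[{"aperture":0.073,"pos":[0,0,0.004]},{"aperture":0.073,"pos":[0,0,0.004]}]' ; python3 jog.py '[{"aperture":0.073,"pos":[0,0,0.004]},{"aperture":0.073,"pos":[0,0,0.004]}]'
```

```text
t: 2.58
tool_pos: [0.5581, 0.2145, -0.0047]
tool_rot: [-2.597, -1.767, 0.002]
contact_force: [-0.5, -0.3, 0.1]
opening: 0.0729
grip_force: 0.0
t: 2.75
tool_pos: [0.5585, 0.2146, -0.0061]
tool_rot: [-2.597, -1.767, 0.001]
contact_force: [-0.9, -0.3, -0.3]
opening: 0.0727
grip_force: 0.0
t: 2.92
tool_pos: [0.5586, 0.2146, -0.008]
tool_rot: [-2.597, -1.767, 0.001]
contact_force: [0.3, -0.5, -0.4]
opening: 0.0728
grip_force: 0.0
```

```bash
python3 jog.py '[{"aperture":0.06,"pos":[0,0,-0.002]},{"aperture":0.055,"pos":[0,0,-0.002]},{"aperture":0.055,"pos":[0,0,-0.002]},{"aperture":0.055,"pos":[0,0,-0.002]},{"aperture":0.055,"pos":[0,0,-0.002]},{"aperture":0.055,"pos":[0,0,-0.002]}]' 25
python3 - <<'E'
from h import *
injig(); reljig(-.004,.3065,0)
E
```

```text
t: 3.42
tool_pos: [0.5599, 0.215, -0.0052]
tool_rot: [2.597, 1.767, 0.004]
contact_force: [-0.4, 0.5, 5.4]
opening: 0.0611
grip_force: 30.5
tcp in jig [ 0.0123  0.3752 -0.0052] F [-0.32  0.57  5.38] open 0.0611 grip 30.47439008310903 t 3.4167
d [-0.0689  0.0155 -0.0053] rv [ 0.002  -0.0011 -0.4532] t 3.42
```

Converted, -0.069 m / 0.5 = -0.138, -0.06 m / 0.5 = -0.12, -0.453 rad / 2 = -0.2265.

```bash
python3 jog.py '[{"aperture":0.055,"pos":[0,0,-0.006]},{"aperture":0.055,"pos":[0,0,-0.013]},{"aperture":0.055,"pos":[-0.02,0.004,-0.013],"rot":[0,0,-0.04]},{"aperture":0.055,"pos":[-0.04,0.008,-0.013],"rot":[0,0,-0.08]},{"aperture":0.055,"pos":[-0.06,0.014,-0.013],"rot":[0,0,-0.12]},{"aperture":0.055,"pos":[-0.08,0.018,-0.013],"rot":[0,0,-0.155]},{"aperture":0.055,"pos":[-0.1,0.022,-0.013],"rot":[0,0,-0.19]},{"aperture":0.055,"pos":[-0.12,0.026,-0.013],"rot":[0,0,-0.215]},{"aperture":0.055,"pos":[-0.138,0.031,-0.013],"rot":[0,0,-0.2265]},{"aperture":0.055,"pos":[-0.138,0.031,-0.013],"rot":[0,0,-0.2265]},{"aperture":0.055,"pos":[-0.138,0.031,-0.013],"rot":[0,0,-0.2265]}]'
python3 - <<'E'
from h import *
injig(); reljig(-.004,.3065,.001)
for n,(a,b,c,d),k in (("side",(120,240,200,330),5),("top",(150,220,150,270),6)):
    cv2.imwrite(f"pics/{n}3.png",cv2.resize(ctrl.get_image(n)[a:b,c:d,::-1],None,fx=k,fy=k,interpolation=cv2.INTER_CUBIC))
E
```

```text
t: 4.33
tool_pos: [0.5476, 0.1446, -0.0004]
tool_rot: [-2.136, -2.303, 0.0]
contact_force: [-0.6, 1.0, -0.7]
opening: 0.0609
grip_force: 27.3
tcp in jig [-0.0055  0.3059 -0.0004] F [-0.55  1.01 -0.72] open 0.0609 grip 27.33439564704895 t 4.3333
d [ 0.0006  0.0015 -0.0014] rv [-0.0005 -0.0002 -0.0018] t 4.33
```

View pics/side3.png

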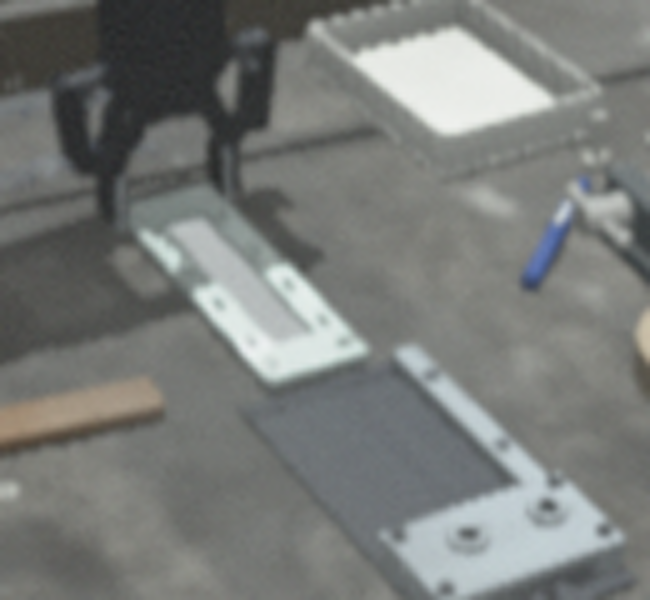

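View pics/top3.png

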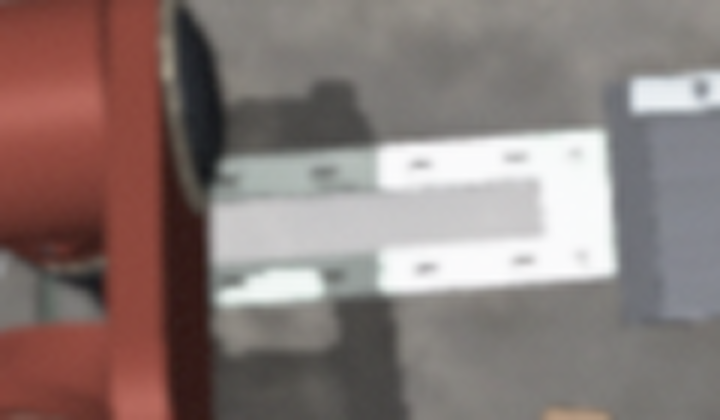

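The strip is held aligned with the jig, with its front end just before the ramp. In the top crop the front corners are at about (605,130) and (617,275), and the fence's inner corner is about (632,112). I'll compute the offsets.

Run:
```python
from h import *
T=P["T"]
def ray(u,v,z):
    d=T[:3,:3]@[(u-P["cx"])/P["fx"],(v-P["cy"])/P["fy"],1]; return T[:3,3]+d*(z-T[2,3])/d[2]
for (a,b,z) in ((605,130,.011),(617,275,.011),(380,145,.011),(390,291,.011),(632,112,.016)):
    w=ray((a+.5)/6-.5+150,(b+.5)/6-.5+150,z)-[J[0],J[1],0]; print((R.from_euler("z",-J[2]).apply(w)*1000).round(1))
```

```text
[ 25.4 113.2  11. ]
[-37.5 113.1  11. ]
[ 26.6 209.8  11. ]
[-36.6 209.9  11. ]
[ 31.4 101.1  16. ]
```

Converted, -0.05 m / 0.5 = -0.1, -0.04 m / 0.5 = -0.08.

```bash
python3 jog.py '[{"aperture":0.055,"pos":[-0.02,0,-0.003]},{"aperture":0.055,"pos":[-0.04,0,-0.003]},{"aperture":0.055,"pos":[-0.06,0,-0.003]},{"aperture":0.055,"pos":[-0.08,0,-0.003]},{"aperture":0.055,"pos":[-0.1,0,-0.003]},{"aperture":0.055,"pos":[-0.1,0,-0.003]}]'
python3 - <<'E'
from h import *
injig()
E
python3 jog.py '[{"aperture":0.055,"pos":[-0.024,0,0]},{"aperture":0.055,"pos":[-0.048,0,0]},{"aperture":0.055,"pos":[-0.072,0,0]},{"aperture":0.055,"pos":[-0.096,0,0]},{"aperture":0.055,"pos":[-0.12,0,0]},{"aperture":0.055,"pos":[-0.12,0,0]}]'
python3 - <<'E'
from h import *
injig(); reljig(-.004,.13,.0005)
E
```

```text
t: 4.93
tool_pos: [0.5519, 0.0928, 0.0013]
tool_rot: [2.137, 2.303, -0.001]
contact_force: [-0.6, -0.6, -0.9]
opening: 0.0612
grip_force: 27.3
tcp in jig [-0.0052  0.254   0.0013] F [-0.63 -0.53 -0.89] open 0.0612 grip 27.343505322933197 t 4.9333
t: 5.43
tool_pos: [0.5566, 0.0328, 0.0014]
tool_rot: [2.136, 2.302, -0.0]
contact_force: [-0.4, -0.7, -0.4]
opening: 0.0609
grip_force: 27.3
tcp in jig [-0.005   0.1937  0.0014] F [-0.46 -0.66 -0.43] open 0.0609 grip 27.336641550064087 t 5.4333
d [-0.0637  0.0012  0.001 ] rv [ 0.0003  0.0007 -0.0023] t 5.43
```

Converted, -0.036 m / 0.5 = -0.072, -0.03 m / 0.5 = -0.06.

```bash
python3 jog.py '[{"aperture":0.055,"pos":[-0.02,0,0.001]},{"aperture":0.055,"pos":[-0.04,0,0.001]},{"aperture":0.055,"pos":[-0.06,0,0.001]},{"aperture":0.055,"pos":[-0.072,0,0.001]},{"aperture":0.055,"pos":[-0.072,0,0.001]}]'; python3 jog.py '[{"aperture":0.055,"pos":[-0.014,0,0]},{"aperture":0.055,"pos":[-0.028,0,0]},{"aperture":0.055,"pos":[-0.04,0,0]},{"aperture":0.055,"pos":[-0.052,0,0]},{"aperture":0.055,"pos":[-0.052,0,0]}]'
python3 - <<'E'
from h import *
injig()
for n,(a,b,c,d),k in (("side",(140,250,220,340),5),("top",(145,225,220,350),6)):
    cv2.imwrite(f"pics/{n}4.png",cv2.resize(ctrl.get_image(n)[a:b,c:d,::-1],None,fx=k,fy=k,interpolation=cv2.INTER_CUBIC))
E
```

```text
t: 5.85
tool_pos: [0.5593, -0.0021, 0.0009]
tool_rot: [2.135, 2.304, -0.0]
contact_force: [-0.6, 0.2, 0.0]
opening: 0.0612
grip_force: 27.4
t: 6.27
tool_pos: [0.5613, -0.0278, 0.0009]
tool_rot: [2.135, 2.304, -0.0]
contact_force: [0.2, 0.7, -0.5]
opening: 0.061
grip_force: 27.4
tcp in jig [-0.0051  0.133   0.0009] F [ 0.29  0.65 -0.49] open 0.061 grip 27.352842092514038 t 6.2667
```

View pics/side4.png

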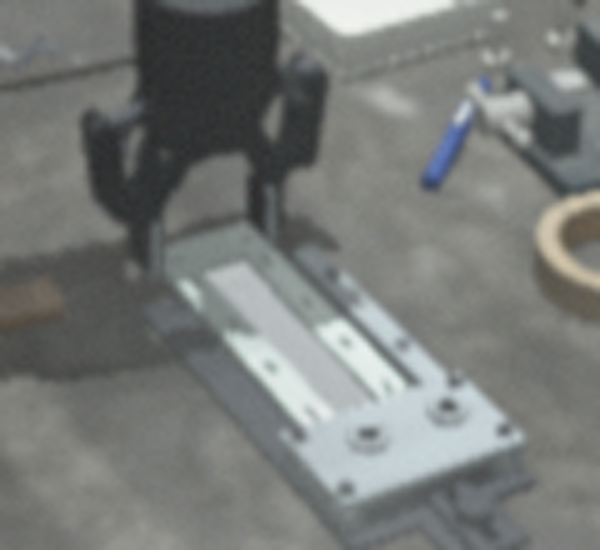

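Strip front is under the plate, flat, with a thin gap to the fence. I'll continue gripped in small steps, watching force.

Converted, -0.006 m / 0.5 = -0.012, -0.003 m / 0.5 = -0.006.

```bash
python3 jog.py '[{"aperture":0.055,"pos":[-0.006,0.002,0]},{"aperture":0.055,"pos":[-0.012,0.004,0]},{"aperture":0.055,"pos":[-0.012,0.006,0]},{"aperture":0.055,"pos":[-0.012,0.006,0]}]'; python3 jog.py '[{"aperture":0.055,"pos":[-0.006,0,0]},{"aperture":0.055,"pos":[-0.006,0,0]}]';python3 jog.py '[{"aperture":0.055,"pos":[-0.006,0,0]},{"aperture":0.055,"pos":[-0.006,0,0]}]';python3 jog.py '[{"aperture":0.055,"pos":[-0.006,0,0]},{"aperture":0.055,"pos":[-0.006,0,0]}]'
python3 - <<'E'
from h import *
injig()
E
```

```text
t: 6.7
tool_pos: [0.5648, -0.0325, 0.0009]
tool_rot: [2.134, 2.305, 0.0]
contact_force: [0.4, -0.1, -0.8]
opening: 0.0607
grip_force: 27.3
t: 6.87
tool_pos: [0.5648, -0.0357, 0.0008]
tool_rot: [2.134, 2.305, -0.0]
contact_force: [0.3, 0.3, -0.3]
opening: 0.061
grip_force: 27.4
t: 7.03
tool_pos: [0.565, -0.0388, 0.0008]
tool_rot: [2.134, 2.305, -0.0]
contact_force: [-0.6, -0.1, -0.6]
opening: 0.0613
grip_force: 27.4
t: 7.2
tool_pos: [0.5653, -0.0419, 0.0009]
tool_rot: [2.134, 2.305, -0.0]
contact_force: [-0.3, -0.1, -0.6]
opening: 0.0612
grip_force: 27.4
tcp in jig [-0.0022  0.1186  0.0009] F [-0.33 -0.1  -0.63] open 0.0612 grip 27.35008031129837 t 7.2
```

Converted, 0.001 m / 0.5 = 0.002.

```bash
python3 jog.py '[{"aperture":0.055,"pos":[0,0.002,0.002]},{"aperture":0.055,"pos":[0,0.002,0.002]},{"aperture":0.055,"pos":[0,0.002,0.002]}]'; python3 jog.py '[{"aperture":0.055,"pos":[0,0.002,0.0008]},{"aperture":0.055,"pos":[0,0.002,0.0008]}]'; python3 jog.py '[{"aperture":0.055,"pos":[0,0.0014,0]},{"aperture":0.055,"pos":[0,0.0014,0]}]'
python3 - <<'E'
from h import *
injig()
E
```

```text
t: 7.45
tool_pos: [0.5663, -0.0416, 0.0002]
tool_rot: [2.134, 2.305, -0.001]
contact_force: [-2.3, -0.9, 2.8]
opening: 0.0611
grip_force: 27.7
t: 7.62
tool_pos: [0.5673, -0.0414, -0.0]
tool_rot: [-2.134, -2.305, 0.001]
contact_force: [-3.9, -0.8, 4.9]
opening: 0.0611
grip_force: 27.9
t: 7.78
tool_pos: [0.5673, -0.0414, -0.0002]
tool_rot: [-2.133, -2.304, 0.003]
contact_force: [-6.6, -0.3, 6.8]
opening: 0.0614
grip_force: 28.1
tcp in jig [-1.00e-04  1.19e-01 -2.00e-04] F [-6.58  0.26  6.78] open 0.0614 grip 28.11913311481476 t 7.7833
```

Converted, 0.042 m / 0.5 = 0.084, -0.035 m / 0.5 = -0.07.

```bash
python3 jog.py '[{"aperture":0.075},{"aperture":0.075},{"aperture":0.075},{"aperture":0.075,"pos":[0,0,-0.04]},{"aperture":0.075,"pos":[0,0,-0.07]},{"aperture":0.0,"pos":[0.07,0,-0.07]},{"aperture":0,"pos":[0.084,0,-0.07]},{"aperture":0,"pos":[0.084,0,-0.07]},{"aperture":0,"pos":[0.084,0,-0.07]},{"aperture":0,"pos":[0.084,0,-0.07]},{"aperture":0,"pos":[0.084,0,-0.07]},{"aperture":0,"pos":[0.084,0,-0.07]}]'
python3 - <<'E'
from h import *
injig(); reljig(0,.158,.005)
E
```

```text
t: 8.78
tool_pos: [0.5646, 0.0, 0.034]
tool_rot: [-2.135, -2.304, 0.001]
contact_force: [-0.8, -0.7, 0.1]
opening: -0.0
grip_force: 0.0
tcp in jig [0.0003 0.1604 0.034 ] F [-0.83 -0.65  0.06] open -0.0 grip 0.0 t 8.7833
d [-0.0024 -0.0003  0.029 ] rv [-0.0006  0.     -0.001 ] t 8.78
```

Converted, 0.028 m / 0.5 = 0.056, 0.02 m / 0.5 = 0.04.

```bash
python3 jog.py '[{"aperture":0,"pos":[0,0,0.04]},{"aperture":0,"pos":[0,0,0.056]},{"aperture":0,"pos":[0,0,0.056]},{"aperture":0,"pos":[-0.012,0,0.056]},{"aperture":0,"pos":[-0.024,0,0.056]},{"aperture":0,"pos":[-0.036,0,0.056]},{"aperture":0,"pos":[-0.036,0,0.056]}]'; python3 jog.py '[{"aperture":0,"pos":[-0.006,0,0]},{"aperture":0,"pos":[-0.012,0,0]},{"aperture":0,"pos":[-0.012,0,0]}]'
python3 - <<'E'
from h import *
injig()
E
```

```text
t: 9.37
tool_pos: [0.5669, -0.0187, 0.0074]
tool_rot: [2.134, 2.303, 0.001]
contact_force: [-0.2, 0.2, -0.3]
opening: 0.0001
grip_force: 0.0
t: 9.62
tool_pos: [0.5668, -0.0238, 0.0067]
tool_rot: [2.134, 2.304, 0.0]
contact_force: [0.2, 0.2, -0.7]
opening: -0.0001
grip_force: 0.0
tcp in jig [0.0007 0.1365 0.0067] F [ 0.2   0.17 -0.68] open -0.0001 grip 0.0 t 9.6167
```

Now push in small steps until firm contact.

Converted, -0.002 m / 0.5 = -0.004, -0.0015 m / 0.5 = -0.003.

```bash
for i in 1 2 3 4; do python3 jog.py '[{"aperture":0,"pos":[-0.003,0,0]},{"aperture":0,"pos":[-0.004,0,0]},{"aperture":0,"pos":[-0.004,0,0]}]' | egrep "pos|force"; done
```

```text
tool_pos: [0.5667, -0.0252, 0.0064]
contact_force: [0.3, 0.5, 0.2]
grip_force: 0.1
tool_pos: [0.5666, -0.0255, 0.0064]
contact_force: [-1.2, 6.4, 1.8]
grip_force: 3.5
tool_pos: [0.5666, -0.0256, 0.0064]
contact_force: [0.2, 13.2, 2.5]
grip_force: 6.6
tool_pos: [0.5666, -0.0258, 0.0063]
contact_force: [0.3, 19.0, 4.5]
grip_force: 9.8
```

Firm contact at 19 N with no further motion. I'll back off, lift clear and look.

Converted, -0.1 m / 0.5 = -0.2, -0.09 m / 0.5 = -0.18.

```bash
python3 jog.py '[{"aperture":0,"pos":[0.02,0,0]},{"aperture":0,"pos":[0.04,0,0]},{"aperture":0,"pos":[0.04,0,-0.08]},{"aperture":0,"pos":[0.04,-0.06,-0.12]},{"aperture":0,"pos":[-0.04,-0.14,-0.12]},{"aperture":0,"pos":[-0.12,-0.15,-0.12]},{"aperture":0,"pos":[-0.18,-0.15,-0.12]},{"aperture":0,"pos":[-0.2,-0.15,-0.12]},{"aperture":0,"pos":[-0.2,-0.15,-0.12]}]'
python3 - <<'E'
from h import *
injig(); reljig(-.056,.03,.0075)
im=ctrl.get_image("top")[145:225,220:350,::-1]
cv2.imwrite("pics/top5.png",cv2.resize(im,None,fx=6,fy=6,interpolation=cv2.INTER_CUBIC))
E
```

```text
t: 11.37
tool_pos: [0.5002, -0.1393, 0.067]
tool_rot: [2.138, 2.3, -0.0]
contact_force: [0.6, 0.7, 0.1]
opening: 0.0003
grip_force: 0.0
tcp in jig [-0.0746  0.0265  0.067 ] F [0.63 0.62 0.12] open 0.0003 grip 0.0 t 11.3667
d [0.0037 0.0185 0.0595] rv [ 0.001   0.0014 -0.0042] t 11.37
```

View pics/top5.png

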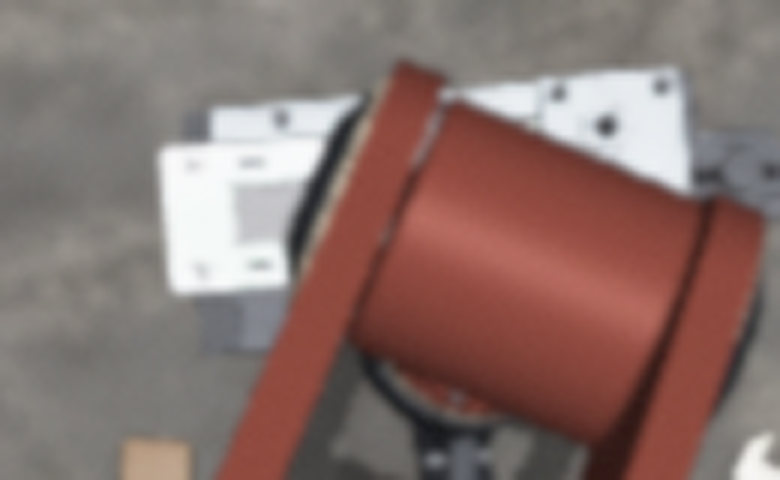

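The rear of the strip sits against the fence with about 20 mm overhang, which fits the stop range. Next, a gentle side push at mid-length to confirm it is flush.

Converted, 0.058 m / 0.5 = 0.116, 0.056 m / 0.5 = 0.112.

```bash
python3 jog.py '[{"aperture":0,"pos":[0.006,0.012,0.04]},{"aperture":0,"pos":[0.006,0.024,0.08]},{"aperture":0,"pos":[0.006,0.024,0.112]},{"aperture":0,"pos":[0.006,0.024,0.116]},{"aperture":0,"pos":[0.006,0.024,0.116]}]' ; python3 jog.py '[{"aperture":0,"pos":[0,0.006,0]},{"aperture":0,"pos":[0,0.012,0]},{"aperture":0,"pos":[0,0.018,0]},{"aperture":0,"pos":[0,0.018,0]}]'
python3 - <<'E'
from h import *
injig()
E
```

```text
t: 11.83
tool_pos: [0.5106, -0.131, 0.0068]
tool_rot: [-2.13, -2.304, 0.002]
contact_force: [-0.0, -0.0, -0.2]
opening: 0.0
grip_force: 0.0
t: 12.17
tool_pos: [0.5223, -0.1324, 0.0098]
tool_rot: [2.132, 2.304, 0.002]
contact_force: [-0.6, 0.6, 0.4]
opening: 0.0
grip_force: 0.0
tcp in jig [-0.052   0.0317  0.0098] F [-0.51  0.62  0.37] open 0.0 grip 0.0 t 12.1667
```

Converted, 0.002 m / 0.5 = 0.004, 0.0015 m / 0.5 = 0.003.

```bash
for i in 1 2 3 4; do python3 jog.py '[{"aperture":0,"pos":[0,0.003,0.0008]},{"aperture":0,"pos":[0,0.004,0.0008]},{"aperture":0,"pos":[0,0.004,0.0008]}]' | egrep "pos|contact"; done
python3 - <<'E'
from h import *
injig()
E
```

```text
tool_pos: [0.5229, -0.1321, 0.0082]
contact_force: [-0.4, 0.2, 0.8]
tool_pos: [0.5248, -0.1319, 0.0076]
contact_force: [-0.4, -0.2, 0.2]
tool_pos: [0.5268, -0.1317, 0.0072]
contact_force: [0.4, -0.2, 0.6]
tool_pos: [0.5289, -0.1315, 0.0068]
contact_force: [0.3, 0.4, -0.5]
tcp in jig [-0.0454  0.032   0.0068] F [ 0.34  0.36 -0.54] open 0.0003 grip 0.0 t 13.1667
```

Converted, 0.0015 m / 0.5 = 0.003.

```bash
for i in 1 2 3 4 5; do python3 jog.py '[{"aperture":0,"pos":[0,0.003,0]},{"aperture":0,"pos":[0,0.003,0]},{"aperture":0,"pos":[0,0.003,0]}]' | egrep "pos|contact"; done
python3 - <<'E'
from h import *
injig()
E
```

```text
tool_pos: [0.5303, -0.1314, 0.0069]
contact_force: [-0.4, 1.2, -0.3]
tool_pos: [0.5318, -0.1313, 0.0068]
contact_force: [1.1, 0.2, 0.1]
tool_pos: [0.5333, -0.1312, 0.0068]
contact_force: [0.3, -0.1, -0.4]
tool_pos: [0.5348, -0.1311, 0.0068]
contact_force: [-0.6, 0.5, -0.3]
tool_pos: [0.5363, -0.1309, 0.0068]
contact_force: [-0.2, -0.0, -0.2]
tcp in jig [-0.038   0.0321  0.0068] F [-0.21  0.01 -0.17] open -0.0001 grip 0.0 t 14.4167
```

Converted, 0.001 m / 0.5 = 0.002.

```bash
for i in 1 2 3 4 5; do python3 jog.py '[{"aperture":0,"pos":[0,0.002,0]},{"aperture":0,"pos":[0,0.002,0]}]' | egrep "pos|contact"; done
python3 - <<'E'
from h import *
injig()
E
```

```text
tool_pos: [0.5366, -0.1309, 0.0066]
contact_force: [-2.4, -0.4, 1.0]
tool_pos: [0.5367, -0.1309, 0.0066]
contact_force: [-6.4, -0.7, 3.9]
tool_pos: [0.5368, -0.1309, 0.0065]
contact_force: [-10.9, 0.0, 6.3]
tool_pos: [0.5369, -0.1309, 0.0065]
contact_force: [-13.0, -1.4, 9.7]
tool_pos: [0.537, -0.1309, 0.0064]
contact_force: [-16.9, -1.9, 12.2]
tcp in jig [-0.0373  0.0321  0.0064] F [-16.98  -0.6   12.21] open -0.0003 grip 8.501375913619995 t 15.25
```

```bash
python3 jog.py '[{"aperture":0,"pos":[0,-0.02,0]},{"aperture":0,"pos":[0,-0.04,0]},{"aperture":0,"pos":[0,-0.04,-0.06]},{"aperture":0,"pos":[0.04,-0.04,-0.1]},{"aperture":0,"pos":[0.12,0.02,-0.1]},{"aperture":0,"pos":[0.2,0.066,-0.1]},{"aperture":0,"pos":[0.236,0.066,-0.1]},{"aperture":0,"pos":[0.236,0.066,-0.1]},{"aperture":0,"pos":[0.236,0.066,-0.04]},{"aperture":0,"pos":[0.236,0.066,0]},{"aperture":0,"pos":[0.236,0.066,0]},{"aperture":0,"pos":[0.236,0.066,0]}]'
python3 - <<'E'
from h import *
injig()
E
```

```text
t: 16.25
tool_pos: [0.5635, -0.0103, 0.0055]
tool_rot: [-2.133, -2.303, 0.002]
contact_force: [-0.4, 0.2, 0.1]
opening: -0.0001
grip_force: 0.0
tcp in jig [-0.0015  0.1502  0.0055] F [-0.41  0.24  0.06] open -0.0001 grip 0.0 t 16.25
```

Converted, -0.014 m / 0.5 = -0.028, -0.012 m / 0.5 = -0.024.

```bash
python3 jog.py '[{"aperture":0,"pos":[-0.008,0,-0.003]},{"aperture":0,"pos":[-0.016,0,-0.003]},{"aperture":0,"pos":[-0.024,0,-0.003]},{"aperture":0,"pos":[-0.028,0,-0.003]},{"aperture":0,"pos":[-0.028,0,-0.003]}]' | egrep "pos|contact"; for i in 1 2 3; do python3 jog.py '[{"aperture":0,"pos":[-0.003,0,0]},{"aperture":0,"pos":[-0.003,0,0]}]' | egrep "pos|contact"; done
python3 - <<'E'
from h import *
injig()
E
```

```text
tool_pos: [0.5669, -0.0251, 0.0093]
contact_force: [0.5, -0.9, 0.6]
tool_pos: [0.5666, -0.0255, 0.0088]
contact_force: [-0.7, 2.8, 1.8]
tool_pos: [0.5666, -0.0257, 0.0087]
contact_force: [-0.0, 6.6, 3.9]
tool_pos: [0.5666, -0.0258, 0.0087]
contact_force: [0.4, 12.1, 4.8]
tcp in jig [0.0004 0.1345 0.0087] F [ 1.32 12.02  4.79] open 0.0006 grip 5.95346549525857 t 17.1667
```

Contact is firm at the same place, so the strip is still home. I'll retreat and verify with a last image.

Converted, 0.2 m / 0.5 = 0.4, 0.18 m / 0.5 = 0.36.

```bash
python3 jog.py '[{"aperture":0,"pos":[0.02,0,0]},{"aperture":0,"pos":[0.04,0,0]},{"aperture":0,"pos":[0.06,0,-0.08]},{"aperture":0,"pos":[0.12,0,-0.16]},{"aperture":0,"pos":[0.2,0,-0.24]},{"aperture":0,"pos":[0.28,0,-0.3]},{"aperture":0,"pos":[0.36,0,-0.32]},{"aperture":0,"pos":[0.4,0,-0.32]},{"aperture":0,"pos":[0.4,0,-0.32]},{"aperture":0,"pos":[0.4,0,-0.32]}]'
python3 - <<'E'
from h import *
im=ctrl.get_image("top")[...,::-1]
g=im[145:225,220:350]
k=6; b=cv2.resize(g,None,fx=k,fy=k,interpolation=cv2.INTER_CUBIC)
o=np.array([[31,123,12],[-31,123,12],[-31,-40,12],[31,-40,12]])/1000.
q=((proj(place(J,o))-[220,145]+.5)*k).astype(int); print(q.tolist())
for p in q: cv2.circle(b,tuple(map(int,p)),2,(0,0,255),-1)
cv2.imwrite("pics/top6.png",b)
E
```

```text
t: 18.0
tool_pos: [0.551, 0.173, 0.1693]
tool_rot: [2.128, 2.309, 0.002]
contact_force: [-0.5, -0.1, -0.2]
opening: -0.0002
grip_force: 0.0
[[161, 149], [173, 292], [553, 261], [539, 119]]
```

View pics/top6.png

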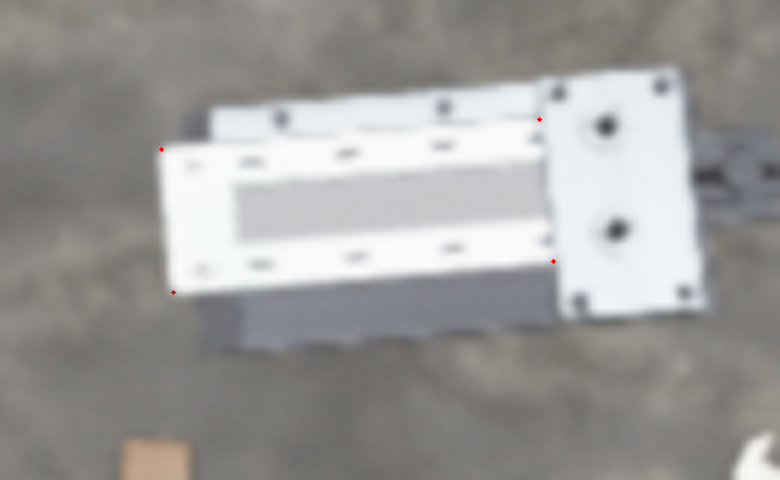

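The strip lies flush along the fence with no gap. Its rear corners at (161,149) and (173,292) match a rear end at jig y ≈ 123 mm, so the stop is near −77 mm, within its range. Nothing else has moved. Handing in.

```bash
python3 -c "
from station import ctrl
print(ctrl.finish_job())"
```

```text
the job is handed in; nothing more can be done
None
```

The strip is in the jig, flat on the bed, flush along the fence and pressed home against the end stop; the job was handed in at about 18 s, with about 20 N at most felt at the tool and the other tools left alone.

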